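# Lamp on, brightness lever to the third click

## Robot

A 6-joint arm with a two-finger parallel gripper is mounted at the origin on the work surface. World frame = base frame: x ahead of the robot, y to its left, z up, the work surface at z = 0. Lengths are in mm, angles in rad, forces in N, time in s.
With the tool pointing down it reaches from about 350 to 775 mm from the base axis. Payload 7.3 kg.
Tool frame: the origin (TCP) lies between the finger pads; the fingertips stand 8 mm ahead of it and the grasp point (between the pads) lies 11 mm behind it; y points along the fingers, z is the direction in which the jaws open and shut, and the axes are right-handed (so a half turn about y gives the same grasp; the last joint's range is limited). The gripper opens to 92 mm and grips with 3 to 60 N. Pads are 19 mm wide; open, the fingers measure 130 mm over their backs; the gripper's body (75 mm by 190 mm) begins 47 mm behind the grasp point.
Start: joints at [-1.392, 0.342, 1.524, -0, 1.275, -0.146], TCP at [167.56, -497.562, 234.741] pointing down, gripper open.
Joint ranges: [-2.53, 2.53], [-0.77, 2.02], [0.04, 2.7], [-1, 4.14], [0.28, 2.66], [-3.11, 3.11]. Speed limits (rad/s): [2.57, 2.57, 3.14, 3.14, 3.14, 3.14].

## Interface

Orientations are given as [roll, pitch, yaw] about the fixed x, y, z axes, in that order (R = Rz(yaw) Ry(pitch) Rx(roll)).
In Python, from plant import bot, vision, job gives the robot as it stands. The module is installed in compiled form; this text tells all that it offers.
- The arm moves only by the tool arm_command, never from a script. Its argument "deltas" is a list of rows, each a list of 4 numbers: the shift along the tool's x, y, z in m, then the turn about the tool's y in degrees. In form: [[x, y, z, twist], ...]. A call has 1 to 5 rows; each row shifts and turns the commanded pose from where the row before left it, along the tool's axes as they then stand; what a row does not reach is not made up. A row lasts 1/10 s, in which the tool goes at most 50 mm and 8.59 degrees, less where a joint would pass 70% of its speed; a pose out of reach is approached as far as the arm can. A call is refused whole if a number of a shift passes 0.05 or a number of a turn 8.59, either way. A call with a gripper value outside its range is refused whole. "claw" is the closure in counts, from 0 (fully open) to 255 (shut), set as the call begins (left out, the last holds). The fingers move at their own pace and stop on an object; the grip force is fixed at half the most. Time passes only in rows, so rows that do not move let the fingers close. It gives the time, the measured TCP pose, the force and the opening at its end, in the units of the state.
- bot.get_obs(): the state, without advancing time (a new reading comes with each control period).
- vision.capture(name): name is "scene" or "top"; returns a dict with "img" (420x560x3 uint8, red, green, blue), "camera_matrix" (3x3 intrinsics, pixels), "dist_coeffs" ([k1, k2, p1, p2, k3] as OpenCV has them; the pictures are not rectified), "world_to_cam" (4x4, takes a point from world to camera coordinates). Camera axes: x right, y down, z forward; pixel columns grow to the right and rows downward; lengths in mm; the calibration is good to about 2 mm. A picture is of the moment at which its call begins. There is no depth.
- job.close_job(): hands the job in, once; it reports no verdict.
Trained networks look in a picture, given as the dict that the camera call returned (one of the last four; its "shot" number tells which), for a name from the list of things; names that differ only in an ending like _2 or _b are one class to them, and where a whole thing is asked for, a point or a joint stands for the part that bears it (a point fixed in the world has none). Each returns a list of dicts, best first, with "confidence" (0 to 1); they miss things now and then, are a little off and sometimes report something else, mostly with a low value. They report only what shows in the picture. A call takes as long as a camera call.
- vision.find_in(picture, name): "xyz" ([x, y, z] in mm, in the coordinates of the camera as it stood for that picture, good to about 4 mm: the middle of the surface that is visible of it).
- vision.regions_of(picture, name): "mask" (420x560 bool, what is visible of it).
The state is a dict: "time": time; "joint_positions": joint angles; "dq": joint speeds; "tau": joint torques, N m; "tool_pos": TCP position; "tcp_rot": TCP orientation; "contact_force": force on the tool from outside, world axes, zero at the start; "moment": the same for the moment, N m; "grip_width": finger opening in mm.
Only numpy, scipy, OpenCV 4.12 (cv2) and the standard library are available. Lean on these libraries where they do the work, as an engineer would, in place of code of your own. Each camera call takes 0.05 s, during which the arm holds its last target. There are 200 camera calls.

## Task

On the vial inspection light box, press the green lamp button fully down and let it come up again, then push the orange brightness lever along its slot from behind with a fingertip or the outside of the fingers, counting the clicks as it drops into them, and leave it resting in the third click with your hand clear. The product is light-sensitive: the lever must not go on past the third click, not even for a moment. Only push the lever, never pinch it between the fingers, and leave the vials and everything else standing or lying where they are.

Things in the scene. Friction and masses are not known exactly. Their poses are not given: they have to be found in the camera images.
- light_box: vial inspection light box, fixed on the table: white housing 270 mm deep (its x) by 340 mm wide (its y), flat top face 60 mm above the table. Origin: centre of its underside. x points from its front to its back, y to its left seen from its front, z up. Its front (-x), with the dark control strip on top, faces roughly towards the robot; an upright background 90 mm high, half black, half white, runs along its back edge.
- slot_start (a point): on the top face, where the tab's centre stands with the lever at joint 0: x = -95 mm, y = +50 mm in the light box's frame. The slot runs from here along the box's -y (to the right). White pips on the strip just behind the slot mark the clicks: one pip at the first click, then two, three, four and five.
- first_click (a point): on the slot line, level with the top face: the tab's centre stands over it when the lever rests in the first click (30 mm from slot_start, beside the single pip). The further clicks follow every 16 mm towards the box's -y; the bumps' crests lie halfway between clicks, the first crest 8 mm before the first click.
- lever (a joint): lever travel in m: 0 parked (left), growing to the right (box's -y), stop at 0.102; starts at 0 to 0.012. Free (0.5 N) to 0.013; then the push rises sharply to 5 N, falls below 1 N by the crest, and the lever jumps ahead of the finger into the click. Clicks: 0.030, 0.046, 0.062 (third), 0.078, 0.094; each takes 5 N to leave. Let go off a crest, it settles in the nearest click and stays.
- lever_tab (a point): the middle of the lever's orange thumb tab, 25.5 mm above the top face of the light box. The tab is 28 mm wide across the slot, 12 mm thick along the slot, and reaches from 9 to 42 mm above the top face; below it is only a thin stem. The face towards the parked end (left, the box's +y) is the one to push; pressing on both halves of the tab's thickness (the half towards the parked end and the half towards the far end) at once counts as pinching.
- lamp_button (a joint): travel of the green lamp button in m: 0 up, 0.006 fully down. A spring returns it; it takes 1.5 N to start moving and 5 N to hold fully down.
- lamp_button_top (a point): centre of the top face of the green lamp button when read: 28 mm across, 14 mm above the light box's top face when up, pressed straight down. Its metal collar is 44 mm across and 4 mm high.
- vial_amber: a crimped amber glass vial with a red cap, 29 mm across and 56 mm tall, standing on the opal window; origin at the centre of its underside. A bystander.
- vial_clear: a crimped clear glass vial with a blue cap, 29 mm across and 56 mm tall, standing on the opal window; origin at the centre of its underside. A bystander.
- vial_strip: a crimped amber glass vial with a blue cap, 29 mm across and 56 mm tall, standing on the right-hand end of the control strip, beyond the end of the slot; origin at the centre of its underside. A bystander.
- spray_bottle: a white spray bottle with a blue spray head, 72 mm across and 200 mm tall, standing on the table to the right; origin at the centre of its underside. A bystander.
- saline_bottle: a clear glass bottle with a blue cap, 68 mm across and 165 mm tall, standing on the table to the left; origin at the centre of its underside. A bystander.
- cap_tray: an open steel tray with coloured vial caps in it, 130 by 180 by 35 mm, on the table to the right; origin at the centre of its underside. A bystander.
- syringe: a capped plastic syringe with a blue cap, 162 mm long and about 22 mm thick, lying on the table to the left; origin about mid-length, on the table. A bystander.
- forceps: steel forceps, 135 mm long and 8 mm thick, lying on the table to the left; origin about mid-length, on the table. A bystander.

How it is judged (in metres and radians):
On the way, in this order (a step that is already met when the one before it is completed fails the run):
1. the lamp button is pressed down while the lever is still parked (value of joint lamp_button above 0.0045 m and value of joint lever below 0.02 m), for 0.05 s.
2. the lever has dropped into the third click (value of joint lever between 0.059 and 0.065 m), for 0.2 s.
At the end, for the whole second after the job is handed in: The lever rests in the third click (joint 0.062, within 3 mm), the lamp button is up again, and every bystander is within 15 mm of where it was, and the vials, bottles and tray stand upright (all of step 2 and velocity of joint lever between -0.005 and 0.005 m/s and value of joint lamp_button below 0.0015 m and not (distance of vial_amber from where it was at the start of the episode above 0.015 m) and not (distance of vial_clear from where it was at the start of the episode above 0.015 m) and not (distance of vial_strip from where it was at the start of the episode above 0.015 m) and not (distance of spray_bottle from where it was at the start of the episode above 0.015 m) and not (distance of saline_bottle from where it was at the start of the episode above 0.015 m) and not (distance of cap_tray from where it was at the start of the episode above 0.015 m) and not (distance of syringe from where it was at the start of the episode above 0.015 m) and not (distance of forceps from where it was at the start of the episode above 0.015 m) and angle between each of vial_amber, vial_clear, vial_strip, spray_bottle, saline_bottle, cap_tray's own z axis and vertical below 0.1 rad); the robot touches nothing.
It fails at once if the lever goes past the third click (beyond 0.0715, over the next crest) (value of joint lever above 0.0715 m).
It fails at once if the lever is pinched: the fingers press on both halves of its tab at once (contact force between the fingers and lever_c1 above 1 N and contact force between the fingers and lever_c2 above 1 N).
It fails at once if a bystander is displaced or lifted by more than 15 mm (distance of any of vial_amber, vial_clear, vial_strip, spray_bottle, saline_bottle, cap_tray, syringe, forceps from where it was at the start of the episode above 0.015 m).
It also fails if it takes over 67 s, if anything falls off the work surface, if the arm or the gripper's body presses on something with over 40 N, if the wrist force passes 120 N, or if a joint passes its speed limit or range.

## Working session

There is one attempt and no reset: what is moved stays moved. The work goes in short steps, Python scripts to look and compute and a tool call to move; the robot and the scene stay as the last step left them, time stands still between calls to the robot, and variables do not carry over. Pictures are saved under pics/ and viewed, about 8 in all and at most 12, crops included, and the job is handed in when it is done.

Besides the shell and the picture viewer there is one more tool, called after ">>>" as name([rows], argument=value, ...), one row to a line, values as JSON. arm_command: Moves the arm, as the interface text tells. Its arguments: {"type":"object","properties":{"deltas":{"type":"array","items":{"type":"array","items":{"type":"number"}}},"claw":{"type":"number"}},"required":["deltas"]}

```bash
mkdir -p pics; cat > h.py <<'E'
import numpy as np, cv2
from plant import bot, vision, job
def snap(n,f=None):
    p=vision.capture(n)
    if f: cv2.imwrite('pics/'+f,p['img'][:,:,::-1])
    return p
def w(p,xyz):
    T=np.linalg.inv(p['world_to_cam']); return (T@np.r_[xyz,1])[:3]
def ray(p,uv,z):
    n=cv2.undistortPoints(np.array([[uv]],float),np.array(p['camera_matrix']),np.array(p['dist_coeffs']))[0,0]
    T=np.linalg.inv(p['world_to_cam']); d=T[:3,:3]@np.r_[n,1]; o=T[:3,3]
    return o+d*(z-o[2])/d[2]
def proj(p,X):
    T=np.array(p['world_to_cam']); c=cv2.projectPoints(np.array(X,float).reshape(-1,1,3),cv2.Rodrigues(T[:3,:3])[0],T[:3,3],np.array(p['camera_matrix']),np.array(p['dist_coeffs']))[0]
    return c[:,0]
E
python3 - <<'E'
from h import *
np.set_printoptions(precision=1,suppress=True)
print(bot.get_obs())
for c in ('scene','top'):
    p=snap(c,c+'0.png'); print(c,np.linalg.inv(p['world_to_cam'])[:3,3])
    for n in ['light_box','lever_tab','lamp_button_top','first_click','slot_start','vial_strip','vial_amber','vial_clear','spray_bottle','saline_bottle','cap_tray','syringe','forceps']:
        try:
            for r in vision.find_in(p,n)[:2]: print(n,w(p,r['xyz']),round(r['confidence'],2),proj(p,w(p,r['xyz']))[0])
        except Exception as e: print(n,e)
E
```

```text
{'time': 0.0, 'joint_positions': array([-1.4,  0.3,  1.5, -0. ,  1.3, -0.1]), 'dq': array([ 0.,  0., -0., -0.,  0.,  0.]), 'tau': array([  0. , -43.1, -24.4,   0.1,   0.1,  -0. ]), 'tool_pos': array([ 167.5, -497.2,  234.1]), 'tcp_rot': array([-1.6,  0. , -2.8]), 'contact_force': array([ 0.3, -0.2,  0.2]), 'moment': array([-0.1,  0. ,  0. ]), 'grip_width': 91.48683197399599}
scene [1226.7  -17.3 1285. ]
light_box [631.4  -0.9  62.1] 0.88 [282.1 260.2]
lever_tab [534.1  58.7 104.2] 0.59 [303.1 221.9]
lamp_button_top [545.2 154.   75. ] 0.61 [336.5 230.2]
first_click [346.9 486.4  13.5] 0.71 [435.4 184. ]
first_click [630.2  -3.8  65.4] 0.63 [281.1 259.3]
slot_start [633.1  -0.3  63.7] 0.72 [282.3 260.5]
slot_start [ 633.4 -430.6  128. ] 0.62 [119.1 251.5]
vial_strip [ 502.4 -107.6   95.9] 0.52 [243.8 214.2]
vial_strip [531.3  55.2  99.2] 0.3 [301.7 221.9]
vial_amber [693.5 109.2  98.5] 0.68 [324.3 275. ]
vial_amber [633.8   0.5  66.9] 0.55 [282.6 260.2]
spray_bottle [ 634.4 -429.8  128.1] 0.6 [119.3 251.8]
spray_bottle [549.8 149.8  75.4] 0.28 [335.1 231.5]
saline_bottle [608.4 444.8 
[... 300 characters left out ...]
button_top [591.9 442.2 111.8] 0.43 [119.7 184.3]
first_click [614.1  -7.2  59.5] 0.95 [276.4 176.7]
slot_start [617.3  -6.3  57.3] 0.84 [276.1 175.8]
vial_strip [ 493.2 -104.7  115.2] 0.46 [311.5 215.4]
vial_amber [679.6 108.4 100.5] 0.58 [235.6 152.6]
vial_clear [ 612.  -426.5  121.6] 0.55 [424.2 171.5]
vial_clear [630.6 -49.2  95.6] 0.47 [290.8 168.7]
spray_bottle [ 614.6 -424.3  124. ] 0.6 [423.6 170.5]
saline_bottle [591.1 440.5 110. ] 0.61 [120.5 184.7]
cap_tray [ 365.9 -483.4    1.9] 0.89 [436. 259.]
syringe [616.5  -7.8  61.5] 0.75 [276.6 175.8]
syringe [342.2 487.9  18.8] 0.58 [113.3 271.6]
forceps [490.  432.6   9.3] 0.54 [132.6 222.6]
forceps [543.5 155.9  70.5] 0.24 [220.5 201.1]
```

```bash
python3 - <<'E'
import cv2
a=cv2.imread('pics/top0.png')[130:250,190:350]; cv2.imwrite('pics/topc.png',cv2.resize(a,None,fx=5,fy=5,interpolation=cv2.INTER_CUBIC))
a=cv2.imread('pics/scene0.png')[180:330,200:380]; cv2.imwrite('pics/scenec.png',cv2.resize(a,None,fx=4,fy=4,interpolation=cv2.INTER_CUBIC))
E
```

```text
(no output)
```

View pics/topc.png

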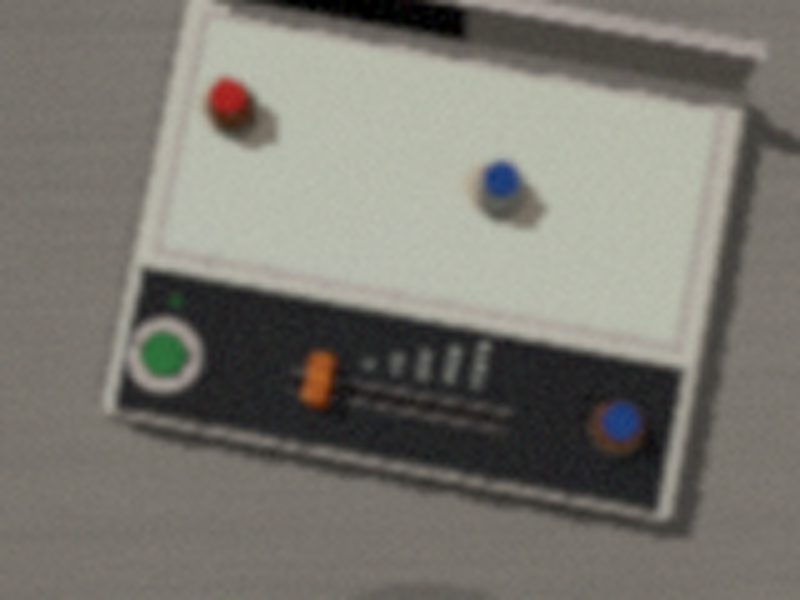

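View pics/scenec.png

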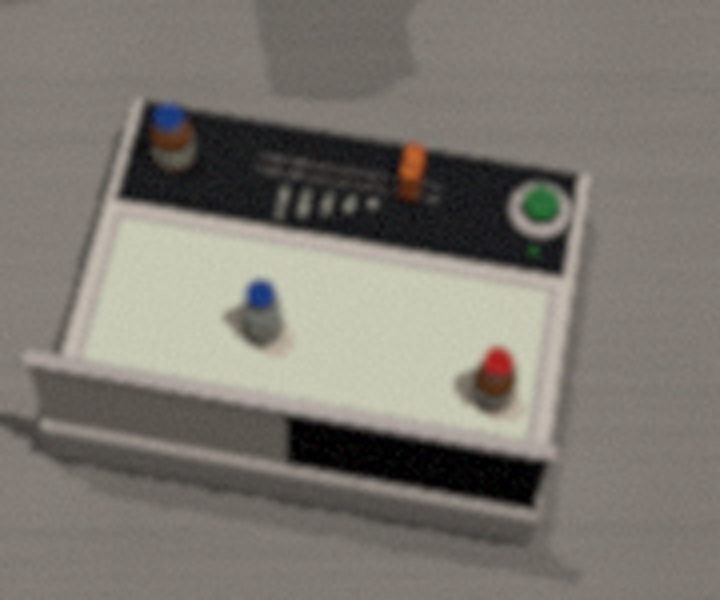

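```bash
cat >> h.py <<'E'
def blob(p,lo,hi,roi):
    h=cv2.cvtColor(p['img'],cv2.COLOR_RGB2HSV); m=cv2.inRange(h,lo,hi); k=np.zeros_like(m); u0,v0,u1,v1=roi; k[v0:v1,u0:u1]=m[v0:v1,u0:u1]
    M=cv2.moments(k,True); return (M['m10']/M['m00'],M['m01']/M['m00'],M['m00'])
E
python3 - <<'E'
from h import *
from scipy.optimize import least_squares
np.set_printoptions(precision=1,suppress=True)
t=snap('top'); s=snap('scene')
T=lambda u,v:(190+u/5-.4,130+v/5-.4); S=lambda u,v:(200+u/4-.4,180+v/4-.4)
FL=ray(t,T(107,408),60);FR=ray(t,T(667,515),60); print('top',FL,FR,np.linalg.norm(FL-FR))
f2=ray(s,S(588,178),60);f3=ray(s,S(140,100),60); print('scene',f2,f3,np.linalg.norm(f2-f3))
for A,B in((FL,FR),(f2,f3)):
    d=(A-B)/np.linalg.norm(A-B); yaw=np.arctan2(-d[0],d[1]); X=np.array([np.cos(yaw),np.sin(yaw)])
    c=(A+B)[:2]/2+135*X; R=np.array([X,[-X[1],X[0]]]).T
    print('yaw',yaw,'c',c,'slot',c+R@[-95,50],'click1',c+R@[-95,20],'click3',c+R@[-95,-12])
for p,roi in((t,(190,130,350,250)),(s,(200,180,380,330))):
    g=blob(p,(40,100,60),(85,255,255),roi);o=blob(p,(5,150,100),(17,255,255),roi)
    print('green',g,ray(p,g[:2],74),'orange',o,ray(p,o[:2],102),ray(p,o[:2],90))
print('pip1',ray(t,T(368,365),60),ray(s,S(372,203),60),'pip3',ray(t,T(425,365),60),ray(s,S(326,204),60),'pip5',ray(t,T(481,365),60),ray(s,S(282,203),60))
E
```

```text
top [515.6 185.2  60. ] [ 448.  -139.7   60. ] 331.8934701516714
scene [517.  186.8  60. ] [ 447.  -138.3   60. ] 332.49475682393637
yaw -0.2050780124677685 c [613.9  -4.7] slot [531.1  63.6] click1 [525.   34.2] click3 [518.5   2.9]
yaw -0.21194960464358525 c [614.   -4.1] slot [531.6  64.7] click1 [525.3  35.4] click3 [518.6   4.1]
green (222.46, 199.78, 50.0) [546.8 149.9  74. ] orange (251.94444444444446, 202.2962962962963, 54.0) [534.6  62.6 102. ] [536.1  63.4  90. ]
green (334.7, 231.86, 50.0) [550.  148.8  74. ] orange (303.75, 222.75, 48.0) [535.7  60.6 102. ] [528.7  61.4  90. ]
pip1 [538.3  32.4  60. ] [536.   30.5  60. ] pip3 [537.7  -0.8  60. ] [536.4  -2.4  60. ] pip5 [537.2 -33.5  60. ] [535.3 -33.8  60. ]
```

```bash
cat >> h.py <<'E'
from scipy.spatial.transform import Rotation as Ro
def todo(target):
    o=bot.get_obs(); R=Ro.from_euler('xyz',o['tcp_rot']).as_matrix(); d=np.array(target)-o['tool_pos']
    print('t',round(o['time'],2),'pos',o['tool_pos'].round(1),'rpy deg',np.degrees(o['tcp_rot']).round(2),'F',o['contact_force'].round(2),'grip',round(o['grip_width'],1))
    print('tool delta mm',(R.T@d).round(1)); return R.T@d
E
python3 - <<'E'
from h import *
todo([548.5,149.5,234]); print(bot.get_obs()['joint_positions'])
E
```

```text
t 1.5 pos [ 167.6 -497.6  234.7] rpy deg [ -89.99   -0.   -161.39] F [-0.15  0.1   0.53] grip 91.7
tool delta mm [-567.5    0.7 -491.7]
[-1.39201436e+00  3.41978683e-01  1.52410707e+00 -4.77297123e-06
  1.27539115e+00 -1.46030637e-01]
```

>>> arm_command([
  [-0.035, 0, -0.03, 0],
  [-0.035, 0, -0.03, 0],
  [-0.035, 0, -0.03, 0],
  [-0.035, 0, -0.03, 0],
  [-0.035, 0, -0.03, 0],
], claw=255)

```text
time: 2.0
tool_pos: [286.1, -298.0, 234.9]
tcp_rot: [-1.57, 0.0, -2.817]
contact_force: [1.1, -0.2, 0.0]
grip_width: 56.3
```

>>> arm_command([
  [-0.035, 0, -0.03, 0],
  [-0.035, 0, -0.03, 0],
  [-0.035, 0, -0.03, 0],
  [-0.035, 0, -0.03, 0],
  [-0.035, 0, -0.03, 0],
])

```text
time: 2.5
tool_pos: [404.2, -99.8, 235.0]
tcp_rot: [-1.57, 0.001, -2.817]
contact_force: [0.4, -0.1, -0.5]
grip_width: 16.3
```

>>> arm_command([
  [-0.035, 0, -0.03, 0],
  [-0.035, 0, -0.03, 0],
  [-0.035, 0, -0.03, 0],
  [-0.035, 0, -0.03, 0],
  [-0.035, 0, -0.03, 0],
])

```text
time: 3.0
tool_pos: [522.2, 98.4, 234.8]
tcp_rot: [-1.57, 0.0, -2.816]
contact_force: [0.7, -0.4, 0.1]
grip_width: 0.3
```

>>> arm_command([
  [0, 0, 0, 7.6],
  [0, 0, 0, 7.6],
  [0, 0, 0, 7.6],
  [0, 0, 0, 7.7],
  [0, 0, 0, 0],
])

```text
time: 3.5
tool_pos: [521.5, 96.5, 234.6]
tcp_rot: [-1.571, -0.0, 2.933]
contact_force: [0.1, -0.1, -0.2]
grip_width: 0.7
```

```bash
python3 -c "
from h import *
todo([548.5,149.5,100])"
```

```text
t 3.5 pos [521.5  96.5 234.6] rpy deg [-89.99  -0.   168.05] F [ 0.08 -0.11 -0.2 ] grip 0.7
tool delta mm [-15.4 134.6 -57.5]
```

>>> arm_command([
  [-0.0075, 0, -0.029, 0],
  [-0.008, 0, -0.0285, 0],
  [0, 0.045, 0, 0],
  [0, 0.045, 0, 0],
  [0, 0.03, 0, 0],
])

```text
time: 4.0
tool_pos: [547.2, 149.6, 111.8]
tcp_rot: [-1.57, -0.003, 2.939]
contact_force: [0.5, -0.3, 0.5]
grip_width: 0.7
```

```bash
python3 - <<'E'
from h import *
todo([548.5,149.5,114]);
a=[]
for n,r in(('top',(190,130,350,250)),('scene',(260,180,380,270))):
    i=snap(n)['img'][r[1]:r[3],r[0]:r[2],::-1]; a.append(cv2.resize(i,(600,int(600*i.shape[0]/i.shape[1])),interpolation=cv2.INTER_CUBIC))
    cv2.imwrite('pics/b_%s.png'%n,a[-1])
E
```

```text
t 4.0 pos [547.2 149.6 111.8] rpy deg [-89.93  -0.17 168.38] F [ 0.52 -0.31  0.45] grip 0.7
tool delta mm [-1.3 -2.2 -0.2]
```

View pics/b_scene.png

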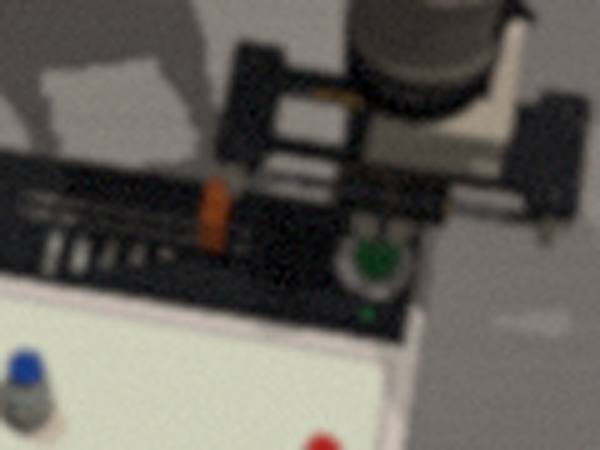

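The fingertips (about pixel (380,222) in the crop) stand over the green button (378,257). The tab is untouched at (214,215).

>>> arm_command([
  [0, 0.008, 0, 0],
  [0, 0.006, 0, 0],
  [0, 0.003, 0, 0],
  [0, 0.002, 0, 0],
  [0, 0, 0, 0],
])

```text
time: 4.6
tool_pos: [548.7, 149.5, 96.1]
tcp_rot: [-1.571, 0.001, 2.934]
contact_force: [-0.1, -0.0, 0.2]
grip_width: 0.3
```

>>> arm_command([
  [0, 0.004, 0, 0],
  [0, 0.004, 0, 0],
  [0, 0.004, 0, 0],
  [0, 0.002, 0, 0],
  [0, 0, 0, 0],
])

```text
time: 5.1
tool_pos: [548.3, 149.5, 81.4]
tcp_rot: [-1.57, -0.001, 2.934]
contact_force: [-0.3, 0.9, 2.1]
grip_width: 0.5
```

>>> arm_command([
  [0, 0.001, 0, 0],
  [0, 0.001, 0, 0],
  [0, 0.001, 0, 0],
  [0, 0.001, 0, 0],
  [0, 0, 0, 0],
])

```text
time: 5.6
tool_pos: [548.4, 149.5, 77.7]
tcp_rot: [-1.571, -0.0, 2.934]
contact_force: [-1.5, -0.3, 3.7]
grip_width: 0.9
```

>>> arm_command([
  [0, 0.001, 0, 0],
  [0, 0.001, 0, 0],
  [0, 0.0005, 0, 0],
  [0, 0, 0, 0],
  [0, 0, 0, 0],
])

```text
time: 6.1
tool_pos: [548.5, 149.5, 76.1]
tcp_rot: [-1.571, 0.001, 2.934]
contact_force: [-4.1, -0.1, 10.8]
grip_width: 0.1
```

>>> arm_command([
  [0, -0.01, 0, 0],
  [0, -0.02, 0, 0],
  [0, -0.01, 0, 0],
  [0, 0, 0.025, 0],
  [0, 0, 0.025, 0],
])

```text
time: 6.6
tool_pos: [538.5, 100.5, 115.5]
tcp_rot: [-1.571, 0.001, 2.936]
contact_force: [0.9, 0.5, 0.0]
grip_width: 0.6
```

```bash
python3 - <<'E'
from h import *
todo([539.5,100,84]);
for n,r in(('top',(190,150,310,240)),('scene',(260,180,380,270))):
    p=snap(n);i=p['img'][r[1]:r[3],r[0]:r[2],::-1]; cv2.imwrite('pics/c_%s.png'%n,cv2.resize(i,(600,450),interpolation=cv2.INTER_CUBIC))
    g=blob(p,(40,100,60),(85,255,255),r);o=blob(p,(5,150,100),(17,255,255),r)
    print(n,'green',g,ray(p,g[:2],74),'orange',o,ray(p,o[:2],102))
E
```

```text
t 6.6 pos [538.5 100.5 115.5] rpy deg [-9.002e+01  8.000e-02  1.682e+02] F [0.85 0.55 0.03] grip 0.6
tool delta mm [-1.1 31.5  0.3]Traceback (most recent call last):
  File "<stdin>", line 5, in <module>
  File "h.py", line 18, in blob
    M=cv2.moments(k,True); return (M['m10']/M['m00'],M['m01']/M['m00'],M['m00'])
                                   ~~~~~~~~^~~~~~~~~
ZeroDivisionError: float division by zero
```

```bash
python3 - <<'E'
from h import *
todo([539.5,100,84]);
r=(260,180,380,270)
p=snap('scene');i=p['img'][r[1]:r[3],r[0]:r[2],::-1]; cv2.imwrite('pics/c_scene.png',cv2.resize(i,(800,600),interpolation=cv2.INTER_CUBIC))
for c in [((40,100,60),(85,255,255)),((5,150,100),(17,255,255))]:
    o=blob(p,*c,r); print(o,ray(p,o[:2],74),ray(p,o[:2],90),ray(p,o[:2],102))
E
```

```text
t 6.65 pos [537.5  97.1 115.1] rpy deg [-8.9890e+01 -1.0000e-02  1.6809e+02] F [-0.03 -3.2  -0.37] grip 0.4
tool delta mm [-1.4 31.1 -3.3]
(336.5, 231.6875, 16.0) [549.52603429 153.88661748  74.        ] [558.47290807 151.62453409  90.        ] [565.18306341 149.92797155 102.        ]Traceback (most recent call last):
  File "<stdin>", line 6, in <module>
  File "h.py", line 18, in blob
    M=cv2.moments(k,True); return (M['m10']/M['m00'],M['m01']/M['m00'],M['m00'])
                                   ~~~~~~~~^~~~~~~~~
ZeroDivisionError: float division by zero
```

View pics/c_scene.png

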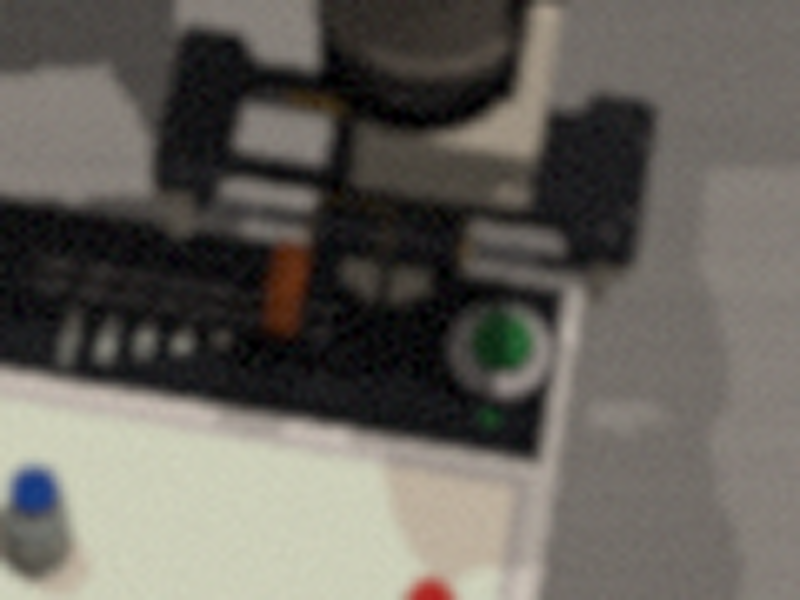

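The fingers (pixels 335–435, row 280) stand to the left of the tab (right-hand edge at 312). The button is up at (500,340) and unoccluded. I'll lower the hand there.

>>> arm_command([
  [-0.001, 0, -0.002, 0],
  [0, 0.01, 0, 0],
  [0, 0.01, 0, 0],
  [0, 0.01, 0, 0],
  [0, 0, 0, 0],
])

```text
time: 7.2
tool_pos: [538.3, 102.7, 83.0]
tcp_rot: [-1.57, -0.004, 2.935]
contact_force: [0.0, 0.5, 0.5]
grip_width: 0.3
```

```bash
python3 - <<'E'
from h import *
todo([539.5,100,84])
R=Ro.from_euler('z',-11.9,degrees=True).as_matrix()[:2,:2]
print('box-y from slot_start', R.T@(bot.get_obs()['tool_pos'][:2]-[531.4,64.1]))
E
```

```text
t 7.2 pos [538.3 102.7  83. ] rpy deg [-89.94  -0.22 168.14] F [0.   0.5  0.54] grip 0.3
tool delta mm [-1.7 -1.   2.4]
box-y from slot_start [-1.18985841 39.17594485]
```

>>> arm_command([
  [0, 0, 0.004, 0],
  [0, 0, 0.005, 0],
  [0, 0, 0.005, 0],
  [0, 0, 0.004, 0],
  [0, 0, 0.002, 0],
])

```text
time: 7.7
tool_pos: [535.5, 82.1, 85.5]
tcp_rot: [-1.571, 0.001, 2.933]
contact_force: [-1.6, -0.1, 0.0]
grip_width: 0.4
```

>>> arm_command([
  [0, 0, 0.001, 0],
  [0, 0, 0.001, 0],
  [0, 0, 0.001, 0],
  [0, 0, 0.001, 0],
  [0, 0, 0, 0],
])

```text
time: 8.2
tool_pos: [534.7, 78.8, 85.2]
tcp_rot: [-1.571, 0.0, 2.934]
contact_force: [-0.4, 0.5, 0.7]
grip_width: 0.1
```

>>> arm_command([
  [0, 0, 0.001, 0],
  [0, 0, 0.001, 0],
  [0, 0, 0.001, 0],
  [0, 0, 0, 0],
])

```text
time: 8.6
tool_pos: [534.0, 75.8, 85.2]
tcp_rot: [-1.571, 0.0, 2.934]
contact_force: [-0.3, 0.4, 0.1]
grip_width: 0.5
```

>>> arm_command([
  [0, 0, 0.001, 0],
  [0, 0, 0.001, 0],
  [0, 0, 0, 0],
])

```text
time: 8.9
tool_pos: [533.6, 73.8, 85.2]
tcp_rot: [-1.571, 0.0, 2.934]
contact_force: [-1.0, -0.0, -0.5]
grip_width: 0.4
```

>>> arm_command([
  [0, 0, 0.001, 0],
  [0, 0, 0.001, 0],
  [0, 0, 0, 0],
])

```text
time: 9.2
tool_pos: [533.2, 71.9, 85.2]
tcp_rot: [-1.571, 0.0, 2.934]
contact_force: [0.1, 0.8, -0.6]
grip_width: 0.2
```

>>> arm_command([
  [0, 0, 0.001, 0],
  [0, 0, 0.001, 0],
  [0, 0, 0, 0],
])

```text
time: 9.5
tool_pos: [532.9, 70.4, 85.2]
tcp_rot: [-1.571, 0.0, 2.934]
contact_force: [0.7, 3.2, -1.2]
grip_width: 0.6
```

>>> arm_command([
  [0, 0, 0.001, 0],
  [0, 0, 0.001, 0],
  [0, 0, 0, 0],
])

```text
time: 9.8
tool_pos: [532.3, 67.8, 85.2]
tcp_rot: [-1.57, -0.0, 2.934]
contact_force: [0.8, 2.6, 0.2]
grip_width: 0.5
```

>>> arm_command([
  [0, 0, 0.001, 0],
  [0, 0, 0.001, 0],
  [0, 0, 0, 0],
])

```text
time: 10.1
tool_pos: [531.9, 65.7, 85.2]
tcp_rot: [-1.57, -0.0, 2.934]
contact_force: [-0.4, 1.2, 0.3]
grip_width: 0.5
```

>>> arm_command([
  [0, 0, 0.001, 0],
  [0, 0, 0.001, 0],
  [0, 0, 0, 0],
])

```text
time: 10.4
tool_pos: [531.5, 63.8, 85.2]
tcp_rot: [-1.57, -0.0, 2.934]
contact_force: [0.9, -0.2, -0.1]
grip_width: 0.1
```

>>> arm_command([
  [0, 0, 0.001, 0],
  [0, 0, 0.001, 0],
  [0, 0, 0, 0],
])

```text
time: 10.7
tool_pos: [531.1, 62.0, 85.2]
tcp_rot: [-1.57, -0.0, 2.934]
contact_force: [0.5, -0.5, -0.4]
grip_width: 0.5
```

>>> arm_command([
  [0, 0, 0.001, 0],
  [0, 0, 0.001, 0],
  [0, 0, 0, 0],
])

```text
time: 11.0
tool_pos: [530.7, 60.1, 85.2]
tcp_rot: [-1.571, 0.0, 2.934]
contact_force: [0.0, -0.8, -0.1]
grip_width: 0.6
```

```bash
cat > look.py <<'E'
from h import *; import sys
todo([500,0,84]); r=(245,190,335,257)
p=snap('scene');i=p['img'][r[1]:r[3],r[0]:r[2],::-1]; cv2.imwrite('pics/%s.png'%sys.argv[1],cv2.resize(i,None,fx=8,fy=8,interpolation=cv2.INTER_CUBIC))
o=blob(p,(3,140,60),(18,255,255),r); print(o,ray(p,o[:2],92) if o[2] else '')
E
python3 look.py d1
```

```text
t 11.0 pos [530.7  60.1  85.2] rpy deg [-89.99   0.   168.1 ] F [ 0.   -0.85 -0.08] grip 0.6
tool delta mm [17.7  1.2 65.2]
(278.6923076923077, 221.07692307692307, 39.0) [523.62253061  -9.12454421  92.        ]
```

View pics/d1.png

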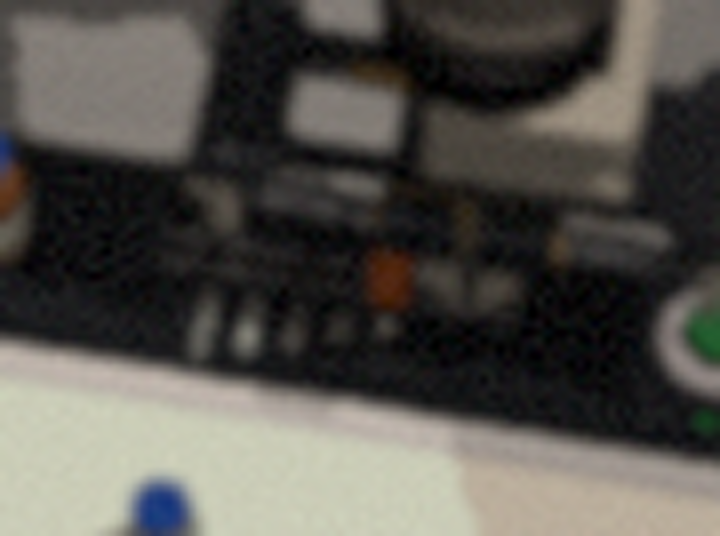

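The tab at (390,278) now stands at the single pip (385,325), so it is in the first click. I'll push on to the second.

>>> arm_command([
  [0, 0, 0.001, 0],
  [0, 0, 0.001, 0],
  [0, 0, 0.001, 0],
  [0, 0, 0.001, 0],
  [0, 0, 0, 0],
])

```text
time: 11.55
tool_pos: [529.9, 56.2, 85.2]
tcp_rot: [-1.571, 0.0, 2.934]
contact_force: [0.3, -0.1, 0.8]
grip_width: 0.5
```

>>> arm_command([
  [0, 0, 0.001, 0],
  [0, 0, 0.001, 0],
  [0, 0, 0, 0],
])

```text
time: 11.85
tool_pos: [529.6, 54.8, 85.2]
tcp_rot: [-1.571, 0.0, 2.934]
contact_force: [-0.0, 4.5, 0.6]
grip_width: 0.4
```

>>> arm_command([
  [0, 0, 0.001, 0],
  [0, 0, 0.001, 0],
  [0, 0, 0, 0],
])

```text
time: 12.15
tool_pos: [529.1, 52.2, 85.2]
tcp_rot: [-1.57, 0.0, 2.934]
contact_force: [0.4, 1.6, -0.2]
grip_width: 0.2
```

>>> arm_command([
  [0, 0, 0.001, 0],
  [0, 0, 0.001, 0],
  [0, 0, 0, 0],
])

```text
time: 12.45
tool_pos: [528.6, 50.1, 85.2]
tcp_rot: [-1.57, -0.0, 2.934]
contact_force: [0.6, 1.0, 0.3]
grip_width: 0.2
```

>>> arm_command([
  [0, 0, 0.001, 0],
  [0, 0, 0.001, 0],
  [0, 0, 0, 0],
])

```text
time: 12.75
tool_pos: [528.2, 48.2, 85.2]
tcp_rot: [-1.57, -0.0, 2.934]
contact_force: [0.1, 0.9, 0.4]
grip_width: 0.3
```

>>> arm_command([
  [0, 0, 0.001, 0],
  [0, 0, 0.001, 0],
  [0, 0, 0, 0],
])

```text
time: 13.05
tool_pos: [527.8, 46.3, 85.2]
tcp_rot: [-1.571, -0.0, 2.934]
contact_force: [-1.2, -0.3, 0.3]
grip_width: 0.9
```

>>> arm_command([
  [0, 0, 0.001, 0],
  [0, 0, 0.001, 0],
  [0, 0, 0, 0],
])

```text
time: 13.35
tool_pos: [527.4, 44.4, 85.2]
tcp_rot: [-1.571, -0.0, 2.934]
contact_force: [0.8, 0.3, -0.3]
grip_width: 0.5
```

```bash
python3 look.py d2
```

```text
t 13.35 pos [527.4  44.4  85.2] rpy deg [-89.99  -0.   168.1 ] F [ 0.79  0.28 -0.33] grip 0.5
tool delta mm [17.7  1.2 49.1]
(276.1666666666667, 220.63888888888889, 36.0) [522.1149933 -16.2236148  92.       ]
```

View pics/d2.png

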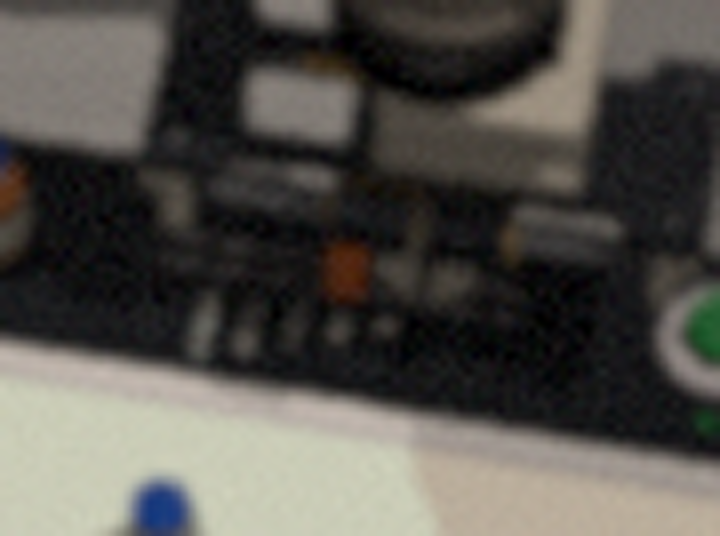

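The tab at (346,272) is now at the second pip (340,325), so it is in the second click. I'll push on to the third in small steps.

>>> arm_command([
  [0, 0, 0.001, 0],
  [0, 0, 0.001, 0],
  [0, 0, 0.001, 0],
  [0, 0, 0.001, 0],
  [0, 0, 0, 0],
])

```text
time: 13.9
tool_pos: [526.6, 40.5, 85.2]
tcp_rot: [-1.571, 0.0, 2.934]
contact_force: [0.2, -0.5, 0.3]
grip_width: 0.2
```

>>> arm_command([
  [0, 0, 0.001, 0],
  [0, 0, 0.001, 0],
  [0, 0, 0, 0],
])

```text
time: 14.2
tool_pos: [526.4, 39.1, 85.2]
tcp_rot: [-1.571, 0.0, 2.934]
contact_force: [1.1, 3.9, 0.0]
grip_width: 0.6
```

>>> arm_command([
  [0, 0, 0.001, 0],
  [0, 0, 0.001, 0],
  [0, 0, 0, 0],
])

```text
time: 14.5
tool_pos: [525.8, 36.5, 85.2]
tcp_rot: [-1.57, 0.0, 2.934]
contact_force: [-0.3, 3.1, 1.0]
grip_width: 0.2
```

>>> arm_command([
  [0, 0, 0.001, 0],
  [0, 0, 0.001, 0],
  [0, 0, 0, 0],
])

```text
time: 14.8
tool_pos: [525.3, 34.4, 85.2]
tcp_rot: [-1.57, -0.0, 2.934]
contact_force: [0.3, 0.5, -0.5]
grip_width: 0.5
```

Expected crest is at y ≈ 32, and the hand must stop well before y ≈ 24.

>>> arm_command([
  [0, 0, 0.001, 0],
  [0, 0, 0.001, 0],
  [0, 0, 0, 0],
])

```text
time: 15.1
tool_pos: [524.9, 32.5, 85.2]
tcp_rot: [-1.57, -0.0, 2.934]
contact_force: [0.8, 0.1, -0.8]
grip_width: 0.9
```

>>> arm_command([
  [0, 0, 0.001, 0],
  [0, 0, 0.001, 0],
  [0, 0, 0, 0],
  [0, 0, 0, 0],
])

```text
time: 15.5
tool_pos: [524.5, 30.8, 85.2]
tcp_rot: [-1.571, -0.0, 2.934]
contact_force: [0.6, 0.0, -0.1]
grip_width: 0.3
```

```bash
python3 look.py d3
```

```text
t 15.5 pos [524.5  30.8  85.2] rpy deg [-89.99  -0.   168.1 ] F [ 0.56  0.03 -0.12] grip 0.3
tool delta mm [17.6  1.2 35.2]
(270.6829268292683, 219.58536585365854, 41.0) [518.50061737 -31.66081952  92.        ]
```

View pics/d3.png

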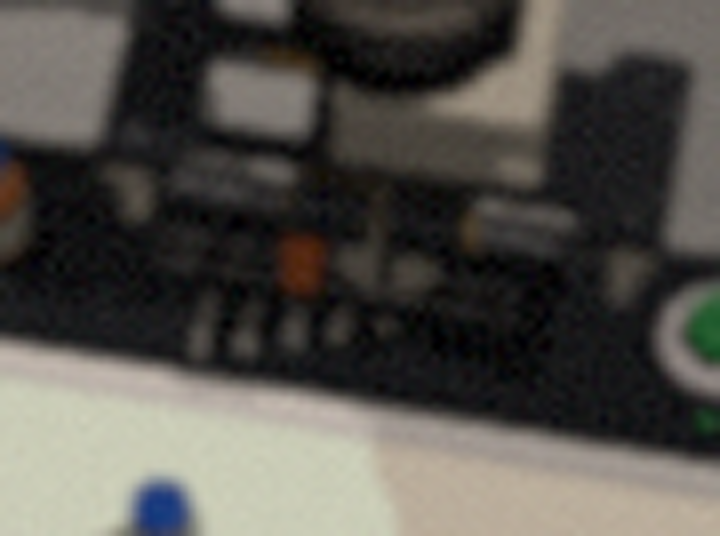

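The tab at (302,263) is at the third pip (295,325), so it has dropped into the third click. I'll back off and raise the hand clear.

>>> arm_command([
  [0, 0, -0.005, 0],
  [0, 0, -0.01, 0],
  [0, 0, -0.01, 0],
  [0, -0.01, 0, 0],
  [0, -0.03, 0, 0],
])

```text
time: 16.05
tool_pos: [528.0, 56.1, 123.8]
tcp_rot: [-1.57, -0.006, 2.935]
contact_force: [0.3, -0.6, -0.4]
grip_width: 0.3
```

>>> arm_command([
  [0, -0.045, 0, 0],
  [0, -0.045, 0, 0],
  [0.04, 0, 0, 0],
  [0.04, 0, 0, 0],
  [0.04, 0, 0, 0],
])

```text
time: 16.55
tool_pos: [411.0, 80.4, 216.0]
tcp_rot: [-1.571, 0.001, 2.934]
contact_force: [-0.9, -0.1, -0.0]
grip_width: 0.9
```

>>> arm_command([
  [0, 0, -0.04, 0],
  [0, 0, -0.04, 0],
  [0, 0, -0.04, 0],
  [0, 0, -0.04, 0],
  [0, 0, 0, 0],
])

```text
time: 17.05
tool_pos: [445.7, 240.6, 215.8]
tcp_rot: [-1.573, 0.001, 2.938]
contact_force: [0.1, 1.4, -0.6]
grip_width: 0.4
```

>>> arm_command([
  [0, 0, 0, 0],
  [0, 0, 0, 0],
  [0, 0, 0, 0],
  [0, 0, 0, 0],
  [0, 0, 0, 0],
])

```text
time: 17.55
tool_pos: [445.4, 236.0, 215.4]
tcp_rot: [-1.571, 0.0, 2.933]
contact_force: [-0.8, 0.3, -0.2]
grip_width: -0.2
```

```bash
python3 look.py e1; python3 - <<'E'
from h import *
np.set_printoptions(precision=1,suppress=True)
p=snap('scene','end.png')
for n in ['vial_strip','vial_amber','vial_clear','spray_bottle','saline_bottle','cap_tray','syringe','forceps','lever_tab','lamp_button_top']:
    for r in vision.find_in(p,n)[:1]: print(n,w(p,r['xyz']),round(r['confidence'],2))
E
```

```text
t 17.55 pos [445.4 236.  215.4] rpy deg [-9.0000e+01  1.0000e-02  1.6805e+02] F [-0.77  0.35 -0.16] grip -0.2
tool delta mm [-102.3  131.4  219.6]
(279.02272727272725, 218.3409090909091, 88.0) [514.66118674  -8.09374231  92.        ]
vial_strip [ 502.9 -104.    97.1] 0.45
vial_amber [693.6 108.3 101.4] 0.49
vial_clear [642.  -43.4  99.3] 0.63
spray_bottle [ 635.4 -434.   129.4] 0.96
saline_bottle [608.5 445.1 101.6] 0.8
cap_tray [ 357.8 -485.     5.2] 0.97
forceps [495.7 433.1   8.1] 0.54
lever_tab [524.2  -0.6 103.4] 0.37
```

View pics/e1.png

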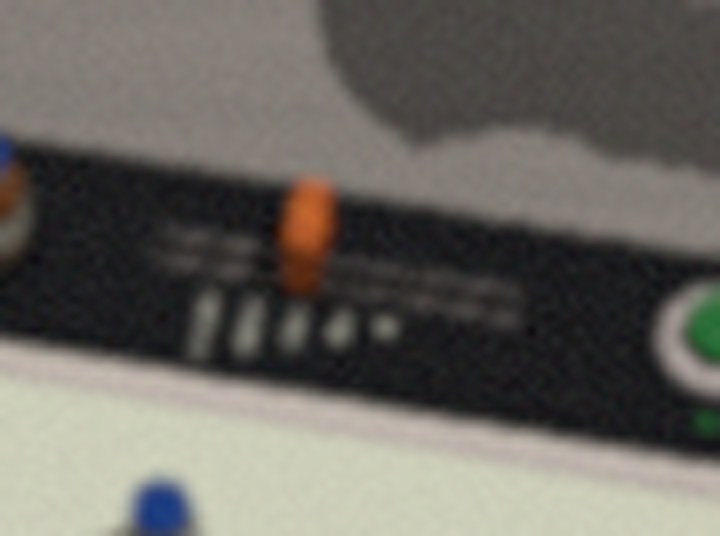

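The lever's lower end at (302,280) lines up with the third pip column (295,325). The button is up and the hand is clear.

```bash
python3 -c "
from plant import job
print(job.close_job())"
```

```text
the job is handed in; nothing more can be done
None
```

I pressed the lamp button fully down and let it come up. I then pushed the lever from behind with the closed fingertips, through clicks one and two, and left it in the third. The job was handed in at about 17.6 s of the 67 s allowed; it reported no verdict.

- **Button:** the force rose to about 11 N with the fingertips at the fully-down height, so it bottomed out. The later pictures show it up again.
- **Lever:** each click showed as a force rise to at least 3–4.5 N, then a drop to about zero. After each click the picture showed the tab beside the next pip. The last picture, with the hand withdrawn, shows it at the third pip. The network put the tab 1–5 mm from where I worked out the third click to be.
- **Limit:** I stopped pushing about 6–7 mm before the finger would have touched the lever resting in the third click. I saw no sign of the lever going further.
- **Bystanders:** six of the eight were found again in the same camera view as at the start, within about 5 mm of their first positions, which is about the networks' accuracy.
- **Checks that failed or disagreed:**
  - `vial_clear` was reported 13 mm from its first reading, but that came from the other camera, and the vial stayed at the same pixel through all the lever pictures.
  - The syringe was not detected in the last scene. The arm never came near it.
  - The button was not detected by the network at the end, only seen in the picture.

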